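# Load the rotary index fixture and turn it to its next notch

### The job

Put the smallest sample tin upright into the round nest of the rotary fixture. Then pull the fixture's spring ring up, turn the table counter-clockwise (seen from above) to its next notch and let go, so that the index pin drops fully home there with the tin still seated in the nest. The notch is out of sight and has to be found by feel: do not force the pin, and leave the other things where they are.

Things in the scene. Friction and masses are not known exactly. Their poses are not given: they have to be found in the camera images.
- tin_small: the smallest of three lever-lid sample tins, loose and upright, 55 mm diameter, 50 mm high, about 0.16 kg; origin at the centre of its underside, z up
- tin_mid: the middle sample tin, 59 mm diameter, 56 mm high; a bystander, origin as above
- tin_large: the largest sample tin, 68 mm diameter, 72 mm high; a bystander, origin as above
- index_base: fixed base of the rotary index fixture: grey flange 150 x 150 x 12 mm, bolted down, with an upright steel pointer (42 mm high) at its +x edge. Origin on the axis of rotation at table height, z up. On it turns a round aluminium table (132 mm diameter, top face 54 mm high) with the tin nest on an arm at one side and the pull ring in the middle
- nest (a point): centre of the inner floor of the nest, 54 mm above the work surface; a black round cup of 62 mm inner and 72 mm outer diameter, rim 10 mm above its floor (hold the tin in its upper half). It lies 95 mm from the axis and turns with the table; this point's -x points from the axis to the nest
- ring_grip (a point): grip point in the pull ring, on the axis of rotation, 118 mm above the work surface when the pin is home, 12 mm below the ring's top. The steel ring stands upright like an eye in the middle of the table: 52 mm outer, 26 mm inner diameter, flat sides 18 mm apart, looking along this point's y (pinch it along y from above). Its plane points to the nest. Turning it turns the table
- index_turn (a joint): turn of the table with nest and ring, rad, positive counter-clockwise from above; about 0 in the first notch, where it starts with the pin home; play in a notch 0.03 either way. The next notch, on an adjustable disc hidden under the table, lies somewhere 0.8 to 1.3 rad on: its place is not measured. The table stops at 1.5, turns stiffly (about 0.1 N m) and stays where it is left
- plunger (a joint): lift of spring ring and pin, m (pull slowly): 0 = fully home in a notch, 0.012 = up at its stop; spring and weight push down 5 N at home, 7 N at the stop. Between notches the released pin rests on a flat land at 0.009 and slides on it as the table turns. With the ring held at that height the land bears the spring until the pin comes over a notch; then the hand feels the force pulling down
- index_pin: steel index pin with slightly rounded edge, 10 mm diameter, hidden under the table, 45 mm from the axis on the side away from the nest, fixed to the ring; origin at its radius, at table height when home. Notches are 13 mm wide and 9 mm deep; a released pin drops in if within about 2 mm of the middle. Over 15 N on it (twisted against a notch wall, pressed on the land) damages it
- tape: roll of black tape, 59 mm wide, 19 mm high, lying; a bystander
- weight: check weight with a knob, 31 mm diameter, 49 mm high; a bystander
- stapler: desk stapler, 32 x 139 x 44 mm; a bystander
- indicator: large white weighing cabinet standing at the right back of the table, 301 x 357 mm, 318 mm high with a signal lamp to 654 mm; fixed, steer the arm round it. Origin at the centre of its underside, its front faces -x
- monitor: computer monitor behind the fixture, screen 562 mm wide from 90 to 445 mm high; fixed. Origin at its foot, front faces -x

How it is judged (in metres and radians):
On the way, in this order (a step that is already met when the one before it is completed fails the run):
1. the smallest tin sits in the nest while the table is still in its first notch (horizontal distance between tin_small and nest below 0.008 m and z of tin_small in the frame of nest below 0.004 m and angle between tin_small's own z axis and vertical below 0.1 rad and contact force between the fingers and tin_small below 0.1 N and value of joint index_turn below 0.1 rad and value of joint plunger below 0.003 m), for 0.2 s.
2. the ring is pulled up so that the pin is clear of its notch (value of joint plunger above 0.008 m), for 0.1 s.
At the end, for the whole second after the job is handed in: The swivel table stands in its next notch (index_turn between 0.72 and 1.4 rad) with the pin home (plunger under 2.5 mm), at rest; the smallest tin sits upright in the nest (within 8 mm of its centre, 4 mm of its floor, tilt under 0.1 rad) (value of joint index_turn between 0.72 and 1.4 rad and value of joint plunger below 0.0025 m and velocity of joint index_turn below 0.05 rad/s and horizontal distance between tin_small and nest below 0.008 m and z of tin_small in the frame of nest below 0.004 m and angle between tin_small's own z axis and vertical below 0.1 rad and linear speed of tin_small below 0.02 m/s); the robot touches nothing.
It fails at once if the index pin takes more than 15 N (contact force between index_pin and anything else above 15 N).
It fails at once if the smallest tin is tipped over (angle between tin_small's own z axis and vertical above 0.6 rad).
It fails at once if a bystander is pushed more than 30 mm (distance of any of tin_mid, tin_large, tape, weight, stapler from where it was at the start of the episode above 0.03 m).
It also fails if it takes over 70 s, if anything falls off the work surface, if the arm or the gripper's body presses on something with over 40 N, if the wrist force passes 120 N, or if a joint passes its speed limit or range.

### The arm

A 6-joint arm with a two-finger parallel gripper is mounted at the origin on a cart in front of the work surface, level with it; the furniture and walls round the work are solid. World frame = base frame: x ahead of the robot, y to its left, z up, the work surface at z = 0. Lengths are in m, angles in degrees, forces in N, time in s.
With the tool pointing down it reaches from about 0.25 to 0.725 m from the base axis. Payload 9.7 kg.
Tool frame: the origin (TCP) lies at the very end of the fingers, on their centre line; the grasp point (between the pads) lies 19 mm behind it (bot.hold_point_z is the distance from the TCP to the grasp point, in m); z points along the fingers, y is the line along which they close (so a half turn about z gives the same grasp; the last joint's range is limited). The gripper opens to 85 mm and grips with 20 to 120 N. Pads are 22 mm wide; open, the fingers measure 114 mm over their backs; the gripper's body (76 mm by 85 mm) begins 54 mm behind the grasp point. The pads swing forward as they close: fully open they stand 13 mm farther back than shut.
Start: joints at [-64.802, 4.979, 10.078, 95.1, 0, 90], TCP at [0.234, -0.498, 0.231] pointing down, gripper open.
Joint ranges: [-179.16, 179.16], [-48.56, 103.87], [-65.8, 70.77], [-126.05, 130.52], [-82.76, 87.17], [-180, 180]. Speed limits (degrees/s): [127.2, 127.2, 147.25, 180, 180, 180].

### API

Orientations are given as [roll, pitch, yaw] about the fixed x, y, z axes, in that order (R = Rz(yaw) Ry(pitch) Rx(roll)).
In Python, from workcell import bot gives the robot as it stands.
- The arm moves only by the tool play_rows, never from a script. Its argument "targets" is a list of rows, each an object with "grip": the closure in counts, from 0 (fully open) to 255 (shut); "linear": the shift along the world's x, y, z in cm, a list of three; "delta_rot": the turn, a rotation vector about the world's x, y, z in rad, a list of three. A call has 1 to 10 rows; each row is the pose to reach, as a shift and turn from the pose commanded when the call began; what a row does not reach only later rows make up. A row lasts 1/10 s, in which the tool goes at most 50 mm and 8.59 degrees, less where a joint would pass 70% of its speed; a pose out of reach is approached as far as the arm can. A call with a gripper value outside its range is refused whole. The fingers move at their own pace and stop on an object; "force" is the grip in N (left out, the last holds). Time passes only in rows, so rows that repeat a pose let the fingers close. It gives the time, the measured TCP pose, the force, the opening and the grip force at its end, in the units of the state.
- bot.get_obs(): the state, without advancing time (a new reading comes with each control period).
- bot.camera(name): name is "scene" or "top" or "wrist"; returns a dict with "color" (400x640x3 uint8, red, green, blue), "range_z" (400x640 float32, m along the optical axis (not along the pixel's ray), 0 where there is no reading), "fov_y" (degrees; the focal length in pixels is half the picture's height over the tangent of half this angle, whatever the lens; pixels are square), "cx", "cy" (the principal point, pixels), "dist_coeffs" ([k1, k2, p1, p2, k3] as OpenCV has them; the pictures are not rectified), "world_to_cam" (4x4, takes a point from world to camera coordinates). Camera axes: x right, y up, looking along -z (the intrinsics and any distortion apply to the point x, -y, -z); pixel columns grow to the right and rows downward; lengths in m; the calibration is good to about 2 mm. A picture is of the moment at which its call begins.
- bot.job_done(): hands the job in; it is judged then, once.
Trained networks look in a picture, given as the dict that the camera call returned (one of the last four; its "shot" number tells which), for a name from the list of things; names that differ only in an ending like _2 or _b are one class to them, and where a whole thing is asked for, a point or a joint stands for the part that bears it (a point fixed in the world has none). Each returns a list of dicts, best first, with "conf" (0 to 1); they miss things now and then, are a little off and sometimes report something else, mostly with a low value. They report only what shows in the picture. A call takes as long as a camera call.
- bot.search_frame(picture, target): "box" ([left, top, right, bottom] in pixels, round what is visible of it).
- bot.trace(picture, target): "pixels" (400x640 bool, what is visible of it) and "box" ([left, top, right, bottom] in pixels, round what is visible of it).
- bot.pinpoint(picture, target): "pixel" ([column, row] in pixels: a listed point, or the origin of a listed thing).
The state is a dict: "time": time; "q": joint angles; "qd": joint speeds; "joint_efforts": joint torques, N m; "ee_pos": TCP position; "tcp_rot": TCP orientation; "wrist_force": force on the tool from outside, world axes, zero at the start; "torque": the same for the moment, N m; "opening": finger opening in m; "grasp_force": force on a finger pad.
Only numpy, scipy, OpenCV 4.12 (cv2) and the standard library are available. Lean on these libraries where they do the work, as an engineer would, in place of code of your own. Each camera call takes 0.05 s, during which the arm holds its last target. There are 200 camera calls.

## Working session

There is one attempt and no reset: what is moved stays moved. The work goes in short steps, Python scripts to look and compute and a tool call to move; the robot and the scene stay as the last step left them, time stands still between calls to the robot, and variables do not carry over. Pictures are saved under pics/ and viewed, at most 10 in all, crops included, and the job is handed in when it is done.

Besides the shell and the picture viewer there is one more tool, called after "Call:" as name([rows], argument=value, ...), one row to a line, values as JSON. play_rows: Moves the arm, as the interface text tells. Its arguments: {"type":"object","properties":{"targets":{"type":"array","items":{"type":"object","properties":{"grip":{"type":"number"},"linear":{"type":"array","items":{"type":"number"}},"delta_rot":{"type":"array","items":{"type":"number"}}}}},"force":{"type":"number"}},"required":["targets"]}

```bash
mkdir -p pics; cat > h.py <<'E'
import numpy as np, cv2
from workcell import bot
def K(p):
    f=200/np.tan(np.radians(p["fov_y"])/2)
    return np.array([[f,0,p["cx"]],[0,f,p["cy"]],[0,0,1]]),np.array(p["dist_coeffs"],float)
def ray(p,px):
    k,d=K(p); u=cv2.undistortPoints(np.array(px,float).reshape(-1,1,2),k,d).reshape(-1,2)
    c=np.c_[u[:,0],-u[:,1],-np.ones(len(u))]
    T=np.linalg.inv(p["world_to_cam"]); return T[:3,3],c@T[:3,:3].T
def atz(p,px,z):
    o,r=ray(p,px); return o+r*((z-o[2])/r[:,2])[:,None]
def pts(p,mask):
    v,u=np.nonzero(mask&(p["range_z"]>0)); o,r=ray(p,np.c_[u,v]); return o+r*p["range_z"][v,u][:,None]
def save(p,n): cv2.imwrite("pics/"+n,p["color"][:,:,::-1])
E
python3 - <<'E'
from h import *
for n in("top","scene"):
    p=bot.camera(n); save(p,n+"1.png")
    for t in("tin_small","tin_mid","tin_large","index_base","tape","weight","stapler"):
        r=bot.trace(p,t)
        for q in r[:2]:
            P=pts(p,q["pixels"])
            zt=np.percentile(P[:,2],95) if len(P) else 0
            S=P[P[:,2]>zt-.006] if len(P) else P
            print(n,t,round(q["conf"],2),[int(b) for b in q["box"]],"zt",round(zt,3),"topc",np.round((S.min(0)+S.max(0))/2,3) if len(S) else None,np.round(np.ptp(S,axis=0),3) if len(S) else None)
    for t,z in(("nest",.054),("ring_grip",.118),("tin_small",0),("index_base",0)):
        for q in bot.pinpoint(p,t)[:2]: print(n,t,round(q["conf"],2),np.round(q["pixel"]),np.round(atz(p,[q["pixel"]],z),4))
print(bot.get_obs(),bot.hold_point_z)
E
```

```text
top tin_small 0.76 [235, 193, 251, 208] zt 0.055 topc [0.601 0.306 0.054] [0.047 0.047 0.01 ]
top tin_mid 0.71 [232, 242, 251, 256] zt 0.061 topc [0.423 0.309 0.059] [0.056 0.051 0.009]
top tin_large 0.8 [196, 204, 219, 226] zt 0.076 topc [0.533 0.427 0.076] [0.063 0.068 0.013]
top index_base 0.83 [263, 182, 322, 240] zt 0.067 topc [0.526 0.112 0.099] [0.161 0.143 0.075]
top index_base 0.71 [321, 169, 332, 183] zt 0.024 topc [0.686 0.016 0.022] [0.052 0.05  0.009]
top tape 0.47 [319, 168, 332, 181] zt 0.024 topc [0.687 0.017 0.022] [0.053 0.054 0.009]
top weight 0.52 [202, 254, 214, 265] zt 0.052 topc [0.381 0.429 0.051] [0.014 0.015 0.009]
top stapler 0.84 [409, 237, 433, 273] zt 0.047 topc [ 0.401 -0.319  0.047] [0.117 0.054 0.011]
top nest 0.91 [309. 233.] [[0.4739 0.0716 0.054 ]]
top nest 0.25 [209. 218.] [[0.5294 0.4219 0.054 ]]
top ring_grip 0.67 [291. 204.] [[0.5655 0.1309 0.118 ]]
top ring_grip 0.15 [245. 199.] [[0.5837 0.2866 0.118 ]]
top tin_small 0.67 [247. 199.] [[0.6041 0.2985 0.    ]]
top index_base 0.85 [293. 210.] [[0.5631 0.1315 0.    ]]
scene tin_small 0.91 [235, 26
[... 842 characters left out ...]
 [[0.5624 0.1287 0.    ]]
{'time': 1.2, 'q': array([-6.47981765e+01,  4.97707930e+00,  1.00772106e+01,  9.50996202e+01,
       -3.10774279e-04,  9.00004176e+01]), 'qd': array([-0.02607855, -0.04902158,  0.06310506, -0.07355418, -0.05301086,
        0.0375162 ]), 'joint_efforts': array([ 1.36836163e-03, -5.20106006e+01,  4.64852321e+01,  2.10668069e-03,
        5.76071329e-05,  1.50612289e-05]), 'ee_pos': array([ 0.23418767, -0.49763665,  0.23129263]), 'tcp_rot': array([1.79999489e+02, 3.10770554e-04, 2.52014059e+01]), 'wrist_force': array([-0.22000639, -0.13546922,  0.0697756 ]), 'torque': array([0.02872016, 0.03032716, 0.01957072]), 'grasp_force': 0.0, 'opening': 0.08585191738935963} 0.0187
```

View pics/scene1.png

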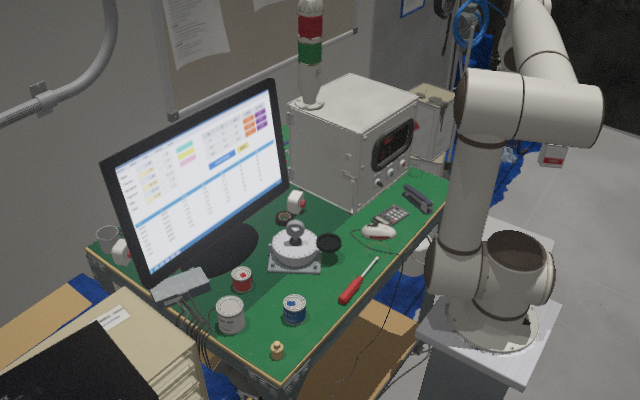

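```bash
python3 - <<'E'
from h import *
p=bot.camera("wrist"); T=np.linalg.inv(p["world_to_cam"]); print(p["fov_y"],T.round(3),bot.get_obs()["ee_pos"])
E
```

```text
71.19051397153879 [[ 0.426  0.859  0.285  0.308]
 [-0.905  0.403  0.136 -0.463]
 [ 0.002 -0.316  0.949  0.375]
 [ 0.     0.     0.     1.   ]] [ 0.23415808 -0.49767372  0.23128105]
```

Call:
play_rows([
  {"grip": 0, "linear": [1, 5, 1], "delta_rot": [0, 0, 0]},
  {"grip": 0, "linear": [2, 10, 2], "delta_rot": [0, 0, 0]},
  {"grip": 0, "linear": [3, 15, 3], "delta_rot": [0, 0, 0]},
  {"grip": 0, "linear": [4, 20, 4], "delta_rot": [0, 0, 0]},
  {"grip": 0, "linear": [6, 25, 5], "delta_rot": [0, 0, 0]},
  {"grip": 0, "linear": [8, 29.5, 6], "delta_rot": [0, 0, 0]},
  {"grip": 0, "linear": [10, 34, 7], "delta_rot": [0, 0, 0]},
  {"grip": 0, "linear": [12, 38.5, 7], "delta_rot": [0, 0, 0]},
  {"grip": 0, "linear": [14, 43, 7], "delta_rot": [0, 0, 0]},
  {"grip": 0, "linear": [16, 47.5, 7], "delta_rot": [0, 0, 0]},
])

```text
time: 2.25
ee_pos: [0.3903, -0.0302, 0.3018]
tcp_rot: [180.0, -0.1, 25.2]
wrist_force: [1.0, -1.4, 0.6]
opening: 0.0853
grasp_force: 0.0
```

Call:
play_rows([
  {"grip": 0, "linear": [2, 4.5, 0], "delta_rot": [0, 0, 0]},
  {"grip": 0, "linear": [4, 9, 0], "delta_rot": [0, 0, 0]},
  {"grip": 0, "linear": [6, 13.5, 0], "delta_rot": [0, 0, 0]},
  {"grip": 0, "linear": [8, 18, 0], "delta_rot": [0, 0, 0]},
  {"grip": 0, "linear": [10, 22, 0], "delta_rot": [0, 0, 0]},
  {"grip": 0, "linear": [10, 22, 0], "delta_rot": [0, 0, 0]},
  {"grip": 0, "linear": [10, 22, 0], "delta_rot": [0, 0, 0]},
])

```text
time: 2.95
ee_pos: [0.4899, 0.1884, 0.3005]
tcp_rot: [180.0, 0.1, 25.3]
wrist_force: [0.2, -0.7, -0.3]
opening: 0.0855
grasp_force: 0.0
```

```bash
cat > look.py <<'E'
from h import *; import sys
p=bot.camera("wrist"); save(p,sys.argv[1])
print(bot.get_obs()["ee_pos"],bot.get_obs()["tcp_rot"])
for t in("tin_small","tin_mid","tin_large","index_base","tape"):
    for q in bot.trace(p,t)[:2]:
        P=pts(p,q["pixels"]); zt=np.percentile(P[:,2],95) if len(P) else 0
        S=P[P[:,2]>zt-.006] if len(P) else np.zeros((1,3))
        print(t,round(q["conf"],2),[int(b) for b in q["box"]],"zt",round(zt,3),np.round((S.min(0)+S.max(0))/2,4),np.round(np.ptp(S,axis=0),3))
for t,z in(("nest",.054),("ring_grip",.118),("tin_small",0),("index_base",0)):
    for q in bot.pinpoint(p,t)[:2]: print(t,round(q["conf"],2),np.round(q["pixel"]),np.round(atz(p,[q["pixel"]],z),4))
P=pts(p,np.ones((400,640),bool)); 
A=P[(np.hypot(P[:,0]-.56,P[:,1]-.13)<.16)]
R=A[(A[:,2]>.085)&(A[:,2]<.14)&(np.hypot(A[:,0]-.56,A[:,1]-.13)<.045)]; c=R[:,:2].mean(0); w,v=np.linalg.eigh(np.cov((R[:,:2]-c).T)); print("ring",len(R),R.min(0),R.max(0),c,np.degrees(np.arctan2(v[1,1],v[0,1])))
N=A[(abs(A[:,2]-.064)<.004)&(np.hypot(A[:,0]-.478,A[:,1]-.075)<.055)]
(x,y),r=cv2.minEnclosingCircle(N[:,:2].astype(np.float32)); print("nest rim",len(N),x,y,r)
D=A[(abs(A[:,2]-.054)<.004)&(np.hypot(A[:,0]-.478,A[:,1]-.075)>.055)]
(x,y),r=cv2.minEnclosingCircle(D[:,:2].astype(np.float32)); print("disc",len(D),x,y,r)
np.save("P.npy",P)
E
python3 look.py w1.png
```

```text
[0.48966991 0.18758662 0.30115688] [1.79991502e+02 4.10467861e-02 2.52281977e+01]
tin_small 0.82 [251, 22, 299, 77] zt 0.052 [0.603  0.3088 0.0497] [0.053 0.054 0.008]
tin_mid 0.65 [202, 150, 254, 197] zt 0.057 [0.4229 0.3091 0.0551] [0.057 0.059 0.008]
tin_large 0.71 [126, 24, 206, 89] zt 0.073 [0.5333 0.4257 0.0712] [0.066 0.068 0.008]
tin_large 0.71 [462, 65, 510, 111] zt 0.021 [0.6894 0.0187 0.0188] [0.057 0.057 0.008]
index_base 0.67 [324, 79, 435, 227] zt 0.121 [0.5615 0.1265 0.1238] [0.047 0.038 0.018]
index_base 0.32 [130, 24, 205, 89] zt 0.073 [0.5327 0.4259 0.0712] [0.068 0.068 0.008]
tape 0.74 [463, 64, 512, 111] zt 0.021 [0.6897 0.0187 0.0188] [0.057 0.057 0.008]
tape 0.21 [130, 149, 168, 174] zt 0.049 [0.3818 0.4291 0.0474] [0.017 0.016 0.007]
nest 0.81 [389. 210.] [[0.4777 0.0717 0.054 ]]
ring_grip 0.75 [397. 148.] [[0.5618 0.126  0.118 ]]
tin_small 0.72 [280.  59.] [[0.5992 0.3055 0.    ]]
tin_small 0.41 [396. 146.] [[0.5632 0.0932 0.    ]]
index_base 0.8 [380. 138.] [[0.5629 0.1216 0.    ]]
ring 956 [0.53602634 0.10642792 0.08511502] [0.58699424 0.14715636 0.13279012] [0.56243326 0.12958205] -148.58468036163333
nest rim 551 0.4824875295162201 0.07365421205759048 0.036205485463142395
disc 5690 0.5710154175758362 0.17401184141635895 0.1146499440073967
```

View pics/w1.png

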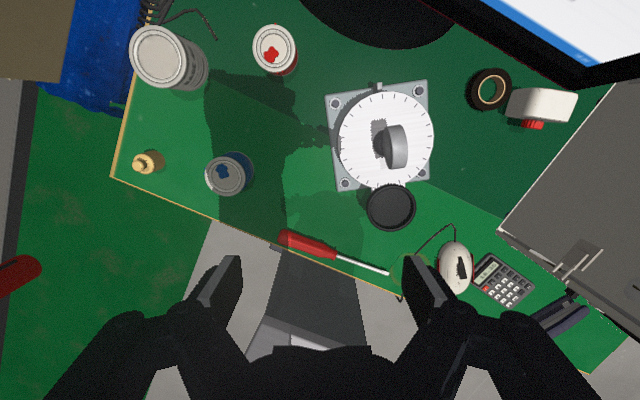

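```bash
python3 - <<'E'
from h import *
P=np.load("P.npy")
for z0,z1 in((.01,.05),(.05,.09),(.09,.12),(.12,.2),(.2,.35)):
    m=(P[:,2]>z0)&(P[:,2]<z1)&(P[:,0]>.64)&(P[:,1]>.05)
    Q=P[m]; d=np.hypot(Q[:,0]-.603,Q[:,1]-.309)
    if len(Q): i=d.argmin(); print(z0,len(Q),Q[i].round(3),d[i].round(3))
# refine tin centre by circle of top face; disc
from scipy.optimize import least_squares
def circ(N,r): 
    h=cv2.convexHull(N[:,:2].astype(np.float32))[:,0]
    return least_squares(lambda c:np.hypot(*(h-c).T)-r,h.mean(0),loss="soft_l1",f_scale=.001).x
S=P[(abs(P[:,2]-.05)<.004)&(np.hypot(P[:,0]-.603,P[:,1]-.309)<.035)];print("tin",circ(S,.0275))
N=P[(abs(P[:,2]-.064)<.004)&(np.hypot(P[:,0]-.482,P[:,1]-.074)<.045)];print("nest",circ(N,.036))
D=P[(abs(P[:,2]-.054)<.004)&(np.hypot(P[:,0]-.5615,P[:,1]-.1267)<.07)&(np.hypot(P[:,0]-.482,P[:,1]-.074)>.04)];print("disc",circ(D,.066))
R=P[(P[:,2]>.112)&(np.hypot(P[:,0]-.5615,P[:,1]-.1267)<.035)];print("ring",cv2.minAreaRect(R[:,:2].astype(np.float32)))
E
```

```text
0.01 5156 [0.671 0.287 0.011] 0.071
0.09 1626 [0.707 0.177 0.094] 0.168
0.12 4306 [0.709 0.154 0.12 ] 0.188
tin [0.60267097 0.30861441]
nest [0.48269184 0.07378148]
disc [0.56131579 0.12600675]
ring ((0.5565327405929565, 0.1338774859905243), (0.05041196569800377, 0.03693680465221405), 31.008529663085938)
```

```bash
python3 - <<'E'
from h import *
o=bot.get_obs(); print(o["q"].round(1),o["tcp_rot"].round(1),o["time"])
E
```

```text
[ 20.9   3.6  16.6 102.9   0.  175.8] [180.   -0.   25.2] 3.45
```

Call:
play_rows([
  {"grip": 0, "linear": [0, 0, 0], "delta_rot": [0, 0, 0.15]},
  {"grip": 0, "linear": [0, 0, 0], "delta_rot": [0, 0, 0.3]},
  {"grip": 0, "linear": [0, 2, 0], "delta_rot": [0, 0, 0.45]},
  {"grip": 0, "linear": [0, 4, 0], "delta_rot": [0, 0, 0.6]},
  {"grip": 0, "linear": [1, 6, 0], "delta_rot": [0, 0, 0.75]},
  {"grip": 0, "linear": [2, 8, 0], "delta_rot": [0, 0, 0.9]},
  {"grip": 0, "linear": [3, 10, 0], "delta_rot": [0, 0, 1.05]},
  {"grip": 0, "linear": [4, 12, 0], "delta_rot": [0, 0, 1.2]},
  {"grip": 0, "linear": [5, 12, 0], "delta_rot": [0, 0, 1.35]},
  {"grip": 0, "linear": [6, 12, 0], "delta_rot": [0, 0, 1.5]},
])

```text
time: 4.45
ee_pos: [0.5502, 0.3083, 0.3008]
tcp_rot: [-180.0, 0.0, 111.5]
wrist_force: [-0.2, -0.3, 0.3]
opening: 0.0857
grasp_force: 0.0
```

Call:
play_rows([
  {"grip": 0, "linear": [1, 0, 0], "delta_rot": [0, 0, 0.15]},
  {"grip": 0, "linear": [2, 0, 0], "delta_rot": [0, 0, 0.3]},
  {"grip": 0, "linear": [3, 0, -2], "delta_rot": [0, 0, 0.45]},
  {"grip": 0, "linear": [4, 0, -4], "delta_rot": [0, 0, 0.6]},
  {"grip": 0, "linear": [5, 0, -6], "delta_rot": [0, 0, 0.75]},
  {"grip": 0, "linear": [5, 0, -8], "delta_rot": [0, 0, 0.9]},
  {"grip": 0, "linear": [5, 0, -10], "delta_rot": [0, 0, 1.05]},
  {"grip": 0, "linear": [5, 0, -12], "delta_rot": [0, 0, 1.2]},
  {"grip": 0, "linear": [5, 0, -14], "delta_rot": [0, 0, 1.35]},
  {"grip": 0, "linear": [5, 0, -16], "delta_rot": [0, 0, 1.5]},
])

```text
time: 5.45
ee_pos: [0.5999, 0.3075, 0.1404]
tcp_rot: [-180.0, -0.0, -162.6]
wrist_force: [-0.1, 0.7, 0.2]
opening: 0.0851
grasp_force: 0.0
```

Call:
play_rows([
  {"grip": 0, "linear": [0, 0, 0], "delta_rot": [0, 0, 0.15]},
  {"grip": 0, "linear": [0, 0, 0], "delta_rot": [0, 0, 0.29]},
  {"grip": 0, "linear": [0, 0, 0], "delta_rot": [0, 0, 0.29]},
  {"grip": 0, "linear": [0, 0, 0], "delta_rot": [0, 0, 0.29]},
])

```text
time: 5.85
ee_pos: [0.6, 0.3077, 0.1414]
tcp_rot: [-180.0, 0.0, -146.5]
wrist_force: [-0.0, 0.4, -0.1]
opening: 0.0851
grasp_force: 0.0
```

```bash
cat > tin.py <<'E'
from h import *
p=bot.camera("wrist")
o=bot.get_obs(); print(o["q"].round(1),o["ee_pos"].round(4),o["tcp_rot"].round(2),o["time"])
for q in bot.trace(p,"tin_small")[:2]:
    P=pts(p,q["pixels"]); zt=np.percentile(P[:,2],90); S=P[P[:,2]>zt-.006]
    print(q["conf"],zt,(S.min(0)+S.max(0))/2,np.ptp(S,axis=0), cv2.minEnclosingCircle(S[:,:2].astype(np.float32)))
save(p,"w2.png")
E
python3 tin.py
```

```text
[27.2 21.6 19.8 88.2 -0.  -6.3] [0.6    0.3077 0.1414] [-1.8000e+02  1.0000e-02 -1.4652e+02] 5.9
0.73 0.0513044002823645 [0.60249518 0.30833463 0.04963016] [0.05420103 0.05351071 0.00762011] ((0.6031596064567566, 0.3071584105491638), 0.0283605195581913)
```

Call:
play_rows([
  {"grip": 0, "linear": [0.25, 0.06, -4], "delta_rot": [0, 0, 0]},
  {"grip": 0, "linear": [0.25, 0.06, -8], "delta_rot": [0, 0, 0]},
  {"grip": 0, "linear": [0.25, 0.06, -11], "delta_rot": [0, 0, 0]},
  {"grip": 0, "linear": [0.25, 0.06, -12.6], "delta_rot": [0, 0, 0]},
  {"grip": 60, "linear": [0.25, 0.06, -12.6], "delta_rot": [0, 0, 0]},
  {"grip": 150, "linear": [0.25, 0.06, -12.6], "delta_rot": [0, 0, 0]},
  {"grip": 150, "linear": [0.25, 0.06, -12.6], "delta_rot": [0, 0, 0]},
  {"grip": 150, "linear": [0.25, 0.06, -12.6], "delta_rot": [0, 0, 0]},
  {"grip": 150, "linear": [0.25, 0.06, -12.6], "delta_rot": [0, 0, 0]},
], force=30)

```text
time: 6.85
ee_pos: [0.6035, 0.3089, 0.0176]
tcp_rot: [-180.0, 0.2, -146.3]
wrist_force: [0.1, 0.3, 6.3]
opening: 0.0528
grasp_force: 32.6
```

Call:
play_rows([
  {"grip": 150, "linear": [0, 0, 1], "delta_rot": [0, 0, 0]},
  {"grip": 150, "linear": [0, 0, 3], "delta_rot": [0, 0, 0]},
  {"grip": 150, "linear": [0, 0, 6], "delta_rot": [0, 0, 0]},
  {"grip": 150, "linear": [0, 0, 9], "delta_rot": [0, 0, 0]},
  {"grip": 150, "linear": [0, 0, 12], "delta_rot": [0, 0, 0]},
  {"grip": 150, "linear": [0, 0, 15], "delta_rot": [0, 0, 0]},
  {"grip": 150, "linear": [0, 0, 15], "delta_rot": [0, 0, 0]},
])

```text
time: 7.55
ee_pos: [0.6037, 0.309, 0.171]
tcp_rot: [-179.9, 0.4, -146.3]
wrist_force: [0.7, 1.3, -1.7]
opening: 0.0524
grasp_force: 32.1
```

Call:
play_rows([
  {"grip": 150, "linear": [-1, -2, 0], "delta_rot": [0, 0, 0]},
  {"grip": 150, "linear": [-3, -5.5, 0], "delta_rot": [0, 0, 0]},
  {"grip": 150, "linear": [-5, -9, 0], "delta_rot": [0, 0, 0]},
  {"grip": 150, "linear": [-6.5, -12.5, 0], "delta_rot": [0, 0, 0]},
  {"grip": 150, "linear": [-8, -16, 0], "delta_rot": [0, 0, 0]},
  {"grip": 150, "linear": [-10, -19.5, 0], "delta_rot": [0, 0, 0]},
  {"grip": 150, "linear": [-11.5, -22.5, 0], "delta_rot": [0, 0, 0]},
  {"grip": 150, "linear": [-12.1, -23.5, -3], "delta_rot": [0, 0, 0]},
  {"grip": 150, "linear": [-12.1, -23.5, -6], "delta_rot": [0, 0, 0]},
  {"grip": 150, "linear": [-12.1, -23.5, -6], "delta_rot": [0, 0, 0]},
])

```text
time: 8.55
ee_pos: [0.4788, 0.0725, 0.1013]
tcp_rot: [179.8, -0.3, -146.4]
wrist_force: [-0.5, 0.1, -1.3]
opening: 0.0528
grasp_force: 32.7
```

```bash
cat > chk.py <<'E'
from h import *
import sys
p=bot.camera("wrist"); save(p,sys.argv[1]); P=pts(p,np.ones((400,640),bool))
o=bot.get_obs(); print(o["q"].round(1),o["ee_pos"].round(4),o["tcp_rot"].round(2),o["time"],o["opening"],o["wrist_force"].round(2))
for q in bot.trace(p,"tin_small")[:2]:
    S=pts(p,q["pixels"]); zt=np.percentile(S[:,2],90); S=S[S[:,2]>zt-.006]
    print("tin",q["conf"],zt,(S.min(0)+S.max(0))/2,np.ptp(S,axis=0), cv2.minEnclosingCircle(S[:,:2].astype(np.float32)))
for q in bot.trace(p,"nest")[:1]:
    S=pts(p,q["pixels"]); print("nest",q["conf"],S.min(0),S.max(0))
R=P[(P[:,2]>.112)&(P[:,2]<.145)&(np.hypot(P[:,0]-.5615,P[:,1]-.126)<.035)]
if len(R): print("ring",R[:,2].max(),cv2.minAreaRect(R[:,:2].astype(np.float32)))
E
python3 chk.py w3.png
```

```text
[  8.6  -4.2 -13.3  81.2   0.  -25. ] [0.4799 0.073  0.1037] [ 179.91   -0.19 -146.32] 8.6 0.05267802273107705 [ 0.41  0.52 -2.12]
tin 0.74 0.13500652558003126 [0.47850767 0.0715792  0.13296066] [0.05452163 0.05320471 0.00785434] ((0.4794152081012726, 0.0695883110165596), 0.028945645317435265)
nest 0.92 [0.44595474 0.03741193 0.05250678] [0.60024148 0.17612606 0.13396067]
```

View pics/w3.png

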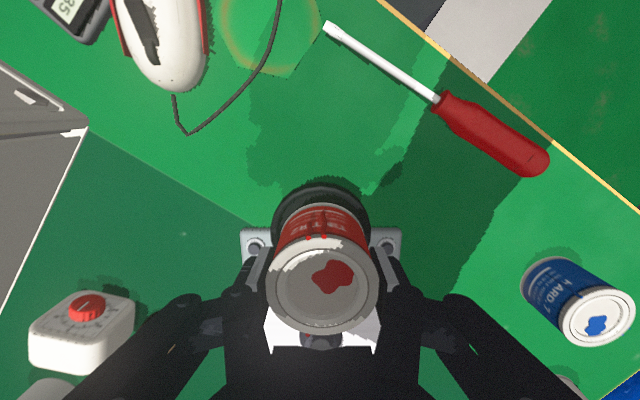

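```bash
python3 - <<'E'
from h import *
from scipy.optimize import least_squares
for n in range(2):
    p=bot.camera("wrist"); P=pts(p,np.ones((400,640),bool))
    for c0,z,r,lab in(((.4825,.0738),.064,.036,"nest"),((.4795,.072),.134,.0275,"tin")):
        N=P[(abs(P[:,2]-z)<.003)&(np.hypot(P[:,0]-c0[0],P[:,1]-c0[1])<.045)]
        h=cv2.convexHull(N[:,:2].astype(np.float32))[:,0]
        # outer side only, away from -146 deg view: keep hull pts far from centre
        d=h-np.array(c0); h=h[(np.hypot(*d.T)>r-.006)]
        print(lab,len(N),len(h),least_squares(lambda c:np.hypot(*(h-c).T)-r,c0,loss="soft_l1",f_scale=.001).x)
print(bot.get_obs()["ee_pos"])
E
```

```text
nest 1238 38 [0.48213259 0.07312568]
tin 2303 15 [0.47995354 0.07325779]
nest 1248 44 [0.48218368 0.07317977]
tin 1528 15 [0.48195238 0.06978897]
[0.48226142 0.07377105 0.10681766]
```

Call:
play_rows([
  {"grip": 150, "linear": [0.05, 0, -1], "delta_rot": [0, 0, 0]},
  {"grip": 150, "linear": [0.05, 0, -1.8], "delta_rot": [0, 0, 0]},
  {"grip": 150, "linear": [0.05, 0, -2.2], "delta_rot": [0, 0, 0]},
  {"grip": 150, "linear": [0.05, 0, -2.5], "delta_rot": [0, 0, 0]},
  {"grip": 150, "linear": [0.05, 0, -2.5], "delta_rot": [0, 0, 0]},
  {"grip": 150, "linear": [0.05, 0, -2.5], "delta_rot": [0, 0, 0]},
])

```text
time: 9.4
ee_pos: [0.4819, 0.0734, 0.0803]
tcp_rot: [-180.0, 0.0, -146.3]
wrist_force: [-0.4, -1.2, -2.7]
opening: 0.0526
grasp_force: 32.8
```

```bash
python3 chk.py w4.png
```

```text
[  8.7  -3.8 -15.5  78.3  -0.  -25. ] [0.482  0.0733 0.0805] [-1.7999e+02  2.0000e-02 -1.4630e+02] 9.45 0.052593851992717384 [ 0.12 -0.23 -1.51]
tin 0.95 0.11403590975475977 [0.48134696 0.07335745 0.11185431] [0.05462725 0.05527656 0.00762801] ((0.4813573360443115, 0.07245942205190659), 0.02906929887831211)
nest 0.74 [0.44600382 0.03750508 0.00306679] [0.5848207  0.16034139 0.15286194]
```

View pics/w4.png

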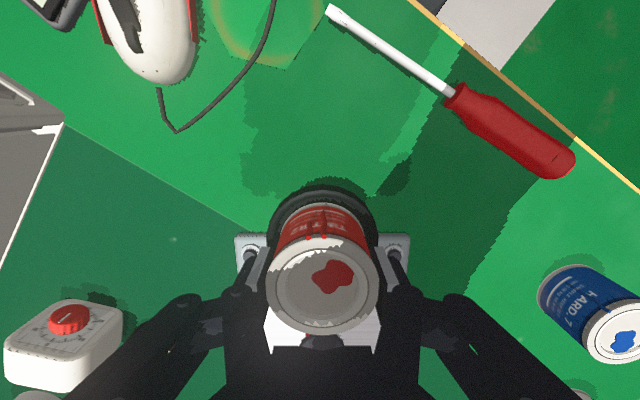

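Call:
play_rows([
  {"grip": 150, "linear": [0.05, 0, -0.2], "delta_rot": [0, 0, 0]},
  {"grip": 150, "linear": [0.05, 0, -0.4], "delta_rot": [0, 0, 0]},
  {"grip": 150, "linear": [0.05, 0, -0.55], "delta_rot": [0, 0, 0]},
  {"grip": 150, "linear": [0.05, 0, -0.55], "delta_rot": [0, 0, 0]},
])

```text
time: 9.95
ee_pos: [0.4822, 0.0733, 0.0744]
tcp_rot: [180.0, -0.0, -146.3]
wrist_force: [-0.6, 0.8, -2.1]
opening: 0.0524
grasp_force: 32.8
```

Call:
play_rows([
  {"grip": 150, "linear": [0, 0, -0.1], "delta_rot": [0, 0, 0]},
  {"grip": 150, "linear": [0, 0, -0.1], "delta_rot": [0, 0, 0]},
])

```text
time: 10.15
ee_pos: [0.4823, 0.0733, 0.0737]
tcp_rot: [180.0, -0.0, -146.3]
wrist_force: [-0.4, -0.1, -1.6]
opening: 0.0525
grasp_force: 32.8
```

Call:
play_rows([
  {"grip": 150, "linear": [0, 0, -0.1], "delta_rot": [0, 0, 0]},
  {"grip": 150, "linear": [0, 0, -0.1], "delta_rot": [0, 0, 0]},
])

```text
time: 10.35
ee_pos: [0.4824, 0.0733, 0.0727]
tcp_rot: [180.0, -0.0, -146.3]
wrist_force: [0.0, 0.3, -2.2]
opening: 0.0528
grasp_force: 32.8
```

Call:
play_rows([
  {"grip": 150, "linear": [0, 0, -0.1], "delta_rot": [0, 0, 0]},
  {"grip": 150, "linear": [0, 0, -0.1], "delta_rot": [0, 0, 0]},
])

```text
time: 10.55
ee_pos: [0.4823, 0.0733, 0.0716]
tcp_rot: [180.0, -0.0, -146.3]
wrist_force: [0.5, 0.5, -1.4]
opening: 0.0524
grasp_force: 32.8
```

Call:
play_rows([
  {"grip": 150, "linear": [0, 0, -0.1], "delta_rot": [0, 0, 0]},
  {"grip": 150, "linear": [0, 0, -0.1], "delta_rot": [0, 0, 0]},
])

```text
time: 10.75
ee_pos: [0.4825, 0.0733, 0.0715]
tcp_rot: [-180.0, 0.0, -146.3]
wrist_force: [-3.1, -0.9, 5.3]
opening: 0.0523
grasp_force: 33.4
```

Call:
play_rows([
  {"grip": 150, "linear": [0, 0, -0.05], "delta_rot": [0, 0, 0]},
  {"grip": 150, "linear": [0, 0, -0.05], "delta_rot": [0, 0, 0]},
])

```text
time: 10.95
ee_pos: [0.4825, 0.0732, 0.0715]
tcp_rot: [-180.0, 0.0, -146.3]
wrist_force: [-4.4, -1.6, 9.1]
opening: 0.0526
grasp_force: 33.8
```

Call:
play_rows([
  {"grip": 150, "linear": [0, 0, 0.12], "delta_rot": [0, 0, 0]},
  {"grip": 80, "linear": [0, 0, 0.12], "delta_rot": [0, 0, 0]},
  {"grip": 40, "linear": [0, 0, 0.12], "delta_rot": [0, 0, 0]},
  {"grip": 20, "linear": [0, 0, 0.12], "delta_rot": [0, 0, 0]},
  {"grip": 20, "linear": [0, 0, 0.12], "delta_rot": [0, 0, 0]},
  {"grip": 0, "linear": [0, 0, 2], "delta_rot": [0, 0, 0]},
  {"grip": 0, "linear": [0, 0, 5], "delta_rot": [0, 0, 0]},
  {"grip": 0, "linear": [0, 0, 9], "delta_rot": [0, 0, 0]},
  {"grip": 0, "linear": [0, 0, 13], "delta_rot": [0, 0, 0]},
  {"grip": 0, "linear": [0, 0, 13], "delta_rot": [0, 0, 0]},
])

```text
time: 11.95
ee_pos: [0.4842, 0.0736, 0.2058]
tcp_rot: [-179.8, 0.4, -146.3]
wrist_force: [0.2, 0.8, -0.2]
opening: 0.0853
grasp_force: 0.0
```

Call:
play_rows([
  {"grip": 0, "linear": [2, 1.3, 1], "delta_rot": [0, 0, 0]},
  {"grip": 0, "linear": [5, 3.3, 2], "delta_rot": [0, 0, 0]},
  {"grip": 0, "linear": [7, 4.5, 3], "delta_rot": [0, 0, 0]},
  {"grip": 0, "linear": [7.9, 5.3, 4], "delta_rot": [0, 0, 0]},
  {"grip": 0, "linear": [7.9, 5.3, 4], "delta_rot": [0, 0, 0]},
  {"grip": 0, "linear": [7.9, 5.3, 4], "delta_rot": [0, 0, 0]},
])

```text
time: 12.55
ee_pos: [0.5612, 0.1262, 0.2395]
tcp_rot: [180.0, -0.1, -146.3]
wrist_force: [-0.3, -0.7, 0.3]
opening: 0.0853
grasp_force: 0.0
```

```bash
cat > ring.py <<'E'
from h import *
import sys
p=bot.camera("wrist"); save(p,sys.argv[1]); P=pts(p,np.ones((400,640),bool))
o=bot.get_obs(); print(o["q"].round(1),o["ee_pos"].round(4),o["tcp_rot"].round(2),o["time"])
N=P[(abs(P[:,2]-.104)<.004)&(np.hypot(P[:,0]-.5615,P[:,1]-.126)>.055)&(np.hypot(P[:,0]-.5615,P[:,1]-.126)<.135)]
print("tin",len(N),N.min(0),N.max(0),cv2.minEnclosingCircle(N[:,:2].astype(np.float32)))
N=P[(abs(P[:,2]-.064)<.003)&(np.hypot(P[:,0]-.5615,P[:,1]-.126)>.055)&(np.hypot(P[:,0]-.5615,P[:,1]-.126)<.14)]
if len(N): print("nest",cv2.minEnclosingCircle(N[:,:2].astype(np.float32)))
for z in(.126,.12,.112):
    R=P[(P[:,2]>z)&(P[:,2]<.15)&(np.hypot(P[:,0]-.5615,P[:,1]-.126)<.04)]
    if len(R): print("ring",len(R),R[:,2].max(),cv2.minAreaRect(R[:,:2].astype(np.float32)))
for q in bot.pinpoint(p,"ring_grip")[:1]: print(q["conf"],q["pixel"],atz(p,[q["pixel"]],.118))
E
python3 ring.py w5.png
```

```text
[ 12.7   8.7  15.1  96.5  -0.  -21. ] [0.5609 0.126  0.2395] [ 1.7998e+02 -6.0000e-02 -1.4630e+02] 12.6
tin 2820 [0.45517166 0.04567234 0.10000902] [0.5091398  0.09918395 0.10703485] ((0.4826568365097046, 0.0712197944521904), 0.0283032413572073)
nest ((0.4822051227092743, 0.07266892492771149), 0.0359690822660923)
ring 540 0.132271743110419 ((0.561235249042511, 0.12494568526744843), (0.030338075011968613, 0.017391297966241837), 34.179351806640625)
ring 747 0.132271743110419 ((0.5608290433883667, 0.12474685162305832), (0.041929952800273895, 0.01752426102757454), 34.2064094543457)
ring 865 0.132271743110419 ((0.5607792139053345, 0.12478035688400269), (0.04851969704031944, 0.01758313551545143), 33.953102111816406)
0.66 [324.0, 192.7] [[0.55869739 0.12683581 0.118     ]]
```

View pics/w5.png

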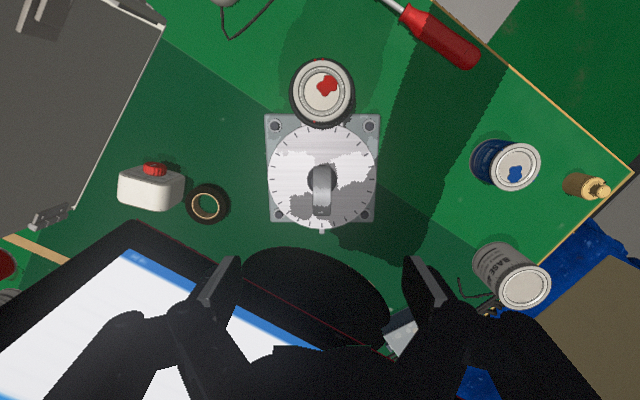

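Call:
play_rows([
  {"grip": 0, "linear": [0.02, 0, -4], "delta_rot": [0, 0, 0]},
  {"grip": 0, "linear": [0.02, 0, -8], "delta_rot": [0, 0, 0]},
  {"grip": 60, "linear": [0.02, 0, -11], "delta_rot": [0, 0, 0]},
  {"grip": 120, "linear": [0.02, 0, -13], "delta_rot": [0, 0, 0]},
  {"grip": 140, "linear": [0.02, 0, -14], "delta_rot": [0, 0, 0]},
  {"grip": 160, "linear": [0.02, 0, -14], "delta_rot": [0, 0, 0]},
  {"grip": 160, "linear": [0.02, 0, -14], "delta_rot": [0, 0, 0]},
], force=20)

```text
time: 13.35
ee_pos: [0.5618, 0.1263, 0.1014]
tcp_rot: [-180.0, 0.1, -146.3]
wrist_force: [-0.3, 0.2, -0.3]
opening: 0.0317
grasp_force: 0.0
```

Call:
play_rows([
  {"grip": 190, "linear": [0, 0, 0], "delta_rot": [0, 0, 0]},
  {"grip": 230, "linear": [0, 0, 0], "delta_rot": [0, 0, 0]},
  {"grip": 230, "linear": [0, 0, 0], "delta_rot": [0, 0, 0]},
  {"grip": 230, "linear": [0, 0, 0], "delta_rot": [0, 0, 0]},
  {"grip": 230, "linear": [0, 0, 0], "delta_rot": [0, 0, 0]},
], force=20)

```text
time: 13.85
ee_pos: [0.5621, 0.1267, 0.1018]
tcp_rot: [-180.0, 0.1, -146.3]
wrist_force: [-2.5, 1.4, 6.4]
opening: 0.018
grasp_force: 24.1
```

```bash
cat > o.py <<'E'
from workcell import bot
o=bot.get_obs(); print(o["time"],o["ee_pos"].round(4),o["tcp_rot"].round(2),o["wrist_force"].round(2),o["torque"].round(3),round(o["opening"],4),round(o["grasp_force"],1))
E
python3 o.py
```

```text
13.85 [0.5621 0.1267 0.1018] [-1.7997e+02  1.2000e-01 -1.4629e+02] [-2.49  1.36  6.37] [ 0.191  0.387 -0.02 ] 0.018 24.1
```

Call:
play_rows([
  {"grip": 230, "linear": [0, 0, 0], "delta_rot": [0, 0, 0]},
  {"grip": 230, "linear": [0, 0, 0.15], "delta_rot": [0, 0, 0]},
  {"grip": 230, "linear": [0, 0, 0.25], "delta_rot": [0, 0, 0]},
  {"grip": 230, "linear": [0, 0, 0.35], "delta_rot": [0, 0, 0]},
  {"grip": 230, "linear": [0, 0, 0.45], "delta_rot": [0, 0, 0]},
  {"grip": 230, "linear": [0, 0, 0.55], "delta_rot": [0, 0, 0]},
  {"grip": 230, "linear": [0, 0, 0.65], "delta_rot": [0, 0, 0]},
  {"grip": 230, "linear": [0, 0, 0.75], "delta_rot": [0, 0, 0]},
  {"grip": 230, "linear": [0, 0, 0.75], "delta_rot": [0, 0, 0]},
  {"grip": 230, "linear": [0, 0, 0.75], "delta_rot": [0, 0, 0]},
], force=60)

```text
time: 14.85
ee_pos: [0.5619, 0.1266, 0.1074]
tcp_rot: [180.0, 0.0, -146.3]
wrist_force: [4.5, 3.2, -6.0]
opening: 0.017
grasp_force: 58.7
```

```bash
python3 o.py
```

```text
14.85 [0.5619 0.1266 0.1074] [ 1.7999e+02  2.0000e-02 -1.4629e+02] [ 4.54  3.17 -5.96] [ 0.584 -0.897  0.016] 0.017 58.7
```

Call:
play_rows([
  {"grip": 230, "linear": [0.02, 0.02, 0.1], "delta_rot": [0, 0, 0]},
  {"grip": 230, "linear": [0.05, 0.04, 0.2], "delta_rot": [0, 0, 0]},
  {"grip": 230, "linear": [0.05, 0.04, 0.3], "delta_rot": [0, 0, 0]},
  {"grip": 230, "linear": [0.05, 0.04, 0.4], "delta_rot": [0, 0, 0]},
  {"grip": 230, "linear": [0.05, 0.04, 0.48], "delta_rot": [0, 0, 0]},
  {"grip": 230, "linear": [0.05, 0.04, 0.5], "delta_rot": [0, 0, 0]},
  {"grip": 230, "linear": [0.05, 0.04, 0.5], "delta_rot": [0, 0, 0]},
])

```text
time: 15.55
ee_pos: [0.562, 0.1267, 0.1128]
tcp_rot: [-180.0, -0.0, -146.3]
wrist_force: [2.1, 0.8, -7.1]
opening: 0.017
grasp_force: 58.7
```

```bash
python3 o.py
```

```text
15.55 [0.562  0.1267 0.1128] [-1.800e+02 -1.000e-02 -1.463e+02] [ 2.07  0.8  -7.14] [ 0.082 -0.484 -0.017] 0.017 58.7
```

Call:
play_rows([
  {"grip": 230, "linear": [0, 0, 0], "delta_rot": [0, 0, 0.03]},
  {"grip": 230, "linear": [0, 0, 0], "delta_rot": [0, 0, 0.08]},
  {"grip": 230, "linear": [0, 0, 0], "delta_rot": [0, 0, 0.13]},
  {"grip": 230, "linear": [0, 0, 0], "delta_rot": [0, 0, 0.18]},
  {"grip": 230, "linear": [0, 0, 0], "delta_rot": [0, 0, 0.23]},
  {"grip": 230, "linear": [0, 0, 0], "delta_rot": [0, 0, 0.28]},
  {"grip": 230, "linear": [0, 0, 0], "delta_rot": [0, 0, 0.33]},
  {"grip": 230, "linear": [0, 0, 0], "delta_rot": [0, 0, 0.38]},
  {"grip": 230, "linear": [0, 0, 0], "delta_rot": [0, 0, 0.4]},
  {"grip": 230, "linear": [0, 0, 0], "delta_rot": [0, 0, 0.4]},
])

```text
time: 16.55
ee_pos: [0.5616, 0.127, 0.1127]
tcp_rot: [179.9, -0.0, -123.4]
wrist_force: [-2.0, 4.5, -6.8]
opening: 0.017
grasp_force: 58.8
```

```bash
python3 o.py
```

```text
16.55 [0.5616 0.127  0.1127] [ 1.7993e+02 -1.0000e-02 -1.2338e+02] [-1.97  4.53 -6.79] [0.803 0.303 0.018] 0.017 58.8
```

Call:
play_rows([
  {"grip": 230, "linear": [-0.02, 0.04, -0.06], "delta_rot": [0, 0, 0]},
  {"grip": 230, "linear": [-0.02, 0.04, -0.12], "delta_rot": [0, 0, 0]},
  {"grip": 230, "linear": [-0.02, 0.04, -0.12], "delta_rot": [0, 0, 0]},
])

```text
time: 16.85
ee_pos: [0.5616, 0.1271, 0.1113]
tcp_rot: [180.0, -0.0, -123.4]
wrist_force: [-2.6, 2.5, -6.0]
opening: 0.0169
grasp_force: 58.8
```

Call:
play_rows([
  {"grip": 230, "linear": [0, 0, -0.06], "delta_rot": [0, 0, 0]},
  {"grip": 230, "linear": [0, 0, -0.06], "delta_rot": [0, 0, 0]},
])

```text
time: 17.05
ee_pos: [0.5617, 0.1271, 0.1108]
tcp_rot: [180.0, -0.0, -123.4]
wrist_force: [-4.0, 2.1, -5.6]
opening: 0.0167
grasp_force: 58.9
```

Call:
play_rows([
  {"grip": 230, "linear": [0, 0, -0.04], "delta_rot": [0, 0, 0]},
  {"grip": 230, "linear": [0, 0, -0.04], "delta_rot": [0, 0, 0]},
])

```text
time: 17.25
ee_pos: [0.5617, 0.1271, 0.1107]
tcp_rot: [180.0, -0.0, -123.4]
wrist_force: [-5.1, 0.9, -3.4]
opening: 0.017
grasp_force: 59.1
```

Call:
play_rows([
  {"grip": 230, "linear": [0, 0, 0.12], "delta_rot": [0, 0, 0]},
  {"grip": 230, "linear": [-0.03, 0, 0.2], "delta_rot": [0, 0, 0.04]},
  {"grip": 230, "linear": [-0.05, 0, 0.2], "delta_rot": [0, 0, 0.09]},
  {"grip": 230, "linear": [-0.05, 0, 0.2], "delta_rot": [0, 0, 0.14]},
  {"grip": 230, "linear": [-0.05, 0, 0.2], "delta_rot": [0, 0, 0.19]},
  {"grip": 230, "linear": [-0.05, 0, 0.2], "delta_rot": [0, 0, 0.24]},
  {"grip": 230, "linear": [-0.05, 0, 0.2], "delta_rot": [0, 0, 0.29]},
  {"grip": 230, "linear": [-0.05, 0, 0.2], "delta_rot": [0, 0, 0.33]},
  {"grip": 230, "linear": [-0.05, 0, 0.2], "delta_rot": [0, 0, 0.36]},
  {"grip": 230, "linear": [-0.05, 0, 0.2], "delta_rot": [0, 0, 0.36]},
])

```text
time: 18.25
ee_pos: [0.5611, 0.1273, 0.1124]
tcp_rot: [180.0, 0.0, -102.7]
wrist_force: [-4.8, 3.3, -6.2]
opening: 0.0171
grasp_force: 58.9
```

```bash
python3 o.py
```

```text
18.25 [0.5611 0.1273 0.1124] [ 1.7996e+02  1.0000e-02 -1.0268e+02] [-4.84  3.34 -6.24] [0.604 0.832 0.111] 0.0171 58.9
```

Call:
play_rows([
  {"grip": 230, "linear": [0, 0, -0.12], "delta_rot": [0, 0, 0]},
  {"grip": 230, "linear": [0, 0, -0.23], "delta_rot": [0, 0, 0]},
  {"grip": 230, "linear": [0, 0, -0.23], "delta_rot": [0, 0, 0]},
])

```text
time: 18.55
ee_pos: [0.5611, 0.1273, 0.11]
tcp_rot: [180.0, 0.0, -102.7]
wrist_force: [-3.6, 1.9, -7.0]
opening: 0.0168
grasp_force: 58.8
```

Call:
play_rows([
  {"grip": 230, "linear": [0, 0, 0.12], "delta_rot": [0, 0, 0]},
  {"grip": 230, "linear": [-0.02, 0.02, 0.23], "delta_rot": [0, 0, 0]},
  {"grip": 230, "linear": [-0.02, 0.02, 0.23], "delta_rot": [0, 0, 0.02]},
  {"grip": 230, "linear": [-0.02, 0.02, 0.23], "delta_rot": [0, 0, 0.04]},
  {"grip": 230, "linear": [-0.02, 0.02, 0.12], "delta_rot": [0, 0, 0.04]},
  {"grip": 230, "linear": [-0.02, 0.02, 0], "delta_rot": [0, 0, 0.04]},
  {"grip": 230, "linear": [-0.02, 0.02, 0], "delta_rot": [0, 0, 0.04]},
])

```text
time: 19.25
ee_pos: [0.5611, 0.1273, 0.1103]
tcp_rot: [180.0, 0.0, -100.4]
wrist_force: [-3.5, 2.4, -6.8]
opening: 0.0169
grasp_force: 58.9
```

Call:
play_rows([
  {"grip": 230, "linear": [0, 0, 0.12], "delta_rot": [0, 0, 0]},
  {"grip": 230, "linear": [-0.01, 0.01, 0.23], "delta_rot": [0, 0, 0]},
  {"grip": 230, "linear": [-0.01, 0.01, 0.23], "delta_rot": [0, 0, 0.02]},
  {"grip": 230, "linear": [-0.01, 0.01, 0.23], "delta_rot": [0, 0, 0.04]},
  {"grip": 230, "linear": [-0.01, 0.01, 0.12], "delta_rot": [0, 0, 0.04]},
  {"grip": 230, "linear": [-0.01, 0.01, 0], "delta_rot": [0, 0, 0.04]},
  {"grip": 230, "linear": [-0.01, 0.01, 0], "delta_rot": [0, 0, 0.04]},
])

```text
time: 19.95
ee_pos: [0.561, 0.1274, 0.1103]
tcp_rot: [180.0, -0.0, -98.1]
wrist_force: [-5.1, 1.8, -6.9]
opening: 0.0172
grasp_force: 58.9
```

```bash
python3 o.py
```

```text
19.95 [0.561  0.1274 0.1103] [ 1.800e+02 -1.000e-02 -9.811e+01] [-5.08  1.78 -6.94] [0.335 0.877 0.071] 0.0172 58.9
```

Call:
play_rows([
  {"grip": 230, "linear": [0, 0, -0.05], "delta_rot": [0, 0, 0]},
  {"grip": 230, "linear": [0, 0, -0.05], "delta_rot": [0, 0, 0]},
  {"grip": 230, "linear": [0, 0, -0.05], "delta_rot": [0, 0, 0]},
])

```text
time: 20.25
ee_pos: [0.561, 0.1274, 0.1099]
tcp_rot: [180.0, -0.0, -98.1]
wrist_force: [-4.7, 2.5, -6.5]
opening: 0.017
grasp_force: 59.0
```

Call:
play_rows([
  {"grip": 230, "linear": [0, 0, -0.05], "delta_rot": [0, 0, 0]},
  {"grip": 230, "linear": [0, 0, -0.05], "delta_rot": [0, 0, 0]},
  {"grip": 230, "linear": [0, 0, -0.05], "delta_rot": [0, 0, 0]},
])

```text
time: 20.55
ee_pos: [0.561, 0.1274, 0.1094]
tcp_rot: [180.0, -0.0, -98.1]
wrist_force: [-5.2, 2.0, -6.5]
opening: 0.0164
grasp_force: 59.0
```

Call:
play_rows([
  {"grip": 230, "linear": [0, 0, -0.05], "delta_rot": [0, 0, 0]},
  {"grip": 230, "linear": [0, 0, -0.1], "delta_rot": [0, 0, 0]},
  {"grip": 230, "linear": [0, 0, -0.1], "delta_rot": [0, 0, 0]},
])

```text
time: 20.85
ee_pos: [0.5611, 0.1274, 0.1084]
tcp_rot: [-180.0, -0.0, -98.1]
wrist_force: [-4.8, 1.3, -5.5]
opening: 0.0168
grasp_force: 59.0
```

```bash
python3 o.py
```

```text
20.85 [0.5611 0.1274 0.1084] [-1.800e+02 -1.000e-02 -9.812e+01] [-4.82  1.3  -5.46] [0.309 0.917 0.062] 0.0168 59.0
```

Call:
play_rows([
  {"grip": 230, "linear": [0, 0, 0], "delta_rot": [0, 0, -0.01]},
  {"grip": 230, "linear": [0, 0, 0], "delta_rot": [0, 0, -0.02]},
  {"grip": 230, "linear": [0, 0, 0], "delta_rot": [0, 0, -0.02]},
])

```text
time: 21.15
ee_pos: [0.5611, 0.1274, 0.1084]
tcp_rot: [-180.0, -0.0, -99.3]
wrist_force: [-4.5, 1.4, -6.5]
opening: 0.0172
grasp_force: 59.0
```

```bash
python3 o.py
```

```text
21.15 [0.5611 0.1274 0.1084] [-1.800e+02 -1.000e-02 -9.931e+01] [-4.5   1.37 -6.46] [0.28  0.957 0.03 ] 0.0172 59.0
```

Call:
play_rows([
  {"grip": 230, "linear": [0, 0, 0], "delta_rot": [0, 0, -0.015]},
  {"grip": 230, "linear": [0, 0, -0.1], "delta_rot": [0, 0, -0.015]},
  {"grip": 230, "linear": [0, 0, -0.2], "delta_rot": [0, 0, -0.015]},
  {"grip": 230, "linear": [0, 0, -0.2], "delta_rot": [0, 0, -0.015]},
  {"grip": 230, "linear": [0, 0, -0.2], "delta_rot": [0, 0, -0.015]},
])

```text
time: 21.65
ee_pos: [0.5611, 0.1274, 0.1063]
tcp_rot: [-180.0, -0.0, -100.2]
wrist_force: [-4.6, 1.3, -6.6]
opening: 0.0169
grasp_force: 59.0
```

```bash
python3 o.py
```

```text
21.65 [0.5611 0.1274 0.1063] [-180.     -0.   -100.18] [-4.65  1.27 -6.61] [ 0.272  0.874 -0.049] 0.0169 59.0
```

Call:
play_rows([
  {"grip": 230, "linear": [0, 0, -0.1], "delta_rot": [0, 0, 0]},
  {"grip": 230, "linear": [0, 0, -0.2], "delta_rot": [0, 0, 0]},
  {"grip": 230, "linear": [0, 0, -0.3], "delta_rot": [0, 0, 0]},
  {"grip": 230, "linear": [0, 0, -0.3], "delta_rot": [0, 0, 0]},
  {"grip": 230, "linear": [0, 0, -0.3], "delta_rot": [0, 0, 0]},
])

```text
time: 22.15
ee_pos: [0.5611, 0.1274, 0.1033]
tcp_rot: [-180.0, -0.0, -100.2]
wrist_force: [-4.4, 0.8, -5.3]
opening: 0.0172
grasp_force: 59.0
```

Call:
play_rows([
  {"grip": 230, "linear": [0, 0, -0.1], "delta_rot": [0, 0, 0]},
  {"grip": 230, "linear": [0, 0, -0.1], "delta_rot": [0, 0, 0]},
  {"grip": 230, "linear": [0, 0, -0.1], "delta_rot": [0, 0, 0]},
])

```text
time: 22.45
ee_pos: [0.5611, 0.1274, 0.1024]
tcp_rot: [-180.0, -0.0, -100.2]
wrist_force: [-5.2, 0.4, -5.7]
opening: 0.0169
grasp_force: 59.1
```

Call:
play_rows([
  {"grip": 230, "linear": [0, 0, -0.05], "delta_rot": [0, 0, 0]},
  {"grip": 230, "linear": [0, 0, -0.05], "delta_rot": [0, 0, 0]},
  {"grip": 230, "linear": [0, 0, -0.05], "delta_rot": [0, 0, 0]},
])

```text
time: 22.75
ee_pos: [0.5611, 0.1274, 0.102]
tcp_rot: [-180.0, -0.0, -100.2]
wrist_force: [-5.3, 0.8, -4.7]
opening: 0.0169
grasp_force: 59.2
```

Call:
play_rows([
  {"grip": 230, "linear": [0, 0, 0], "delta_rot": [0, 0, 0]},
  {"grip": 230, "linear": [0, 0, 0], "delta_rot": [0, 0, 0]},
  {"grip": 180, "linear": [0, 0, 0], "delta_rot": [0, 0, 0]},
  {"grip": 140, "linear": [0, 0, 0], "delta_rot": [0, 0, 0]},
  {"grip": 100, "linear": [0, 0, 0], "delta_rot": [0, 0, 0]},
  {"grip": 80, "linear": [0, 0, 0], "delta_rot": [0, 0, 0]},
  {"grip": 60, "linear": [0, 0, 2], "delta_rot": [0, 0, 0]},
  {"grip": 40, "linear": [0, 0, 5], "delta_rot": [0, 0, 0]},
  {"grip": 20, "linear": [0, 0, 9], "delta_rot": [0, 0, 0]},
  {"grip": 0, "linear": [0, 0, 13.5], "delta_rot": [0, 0, 0]},
], force=20)

```text
time: 23.75
ee_pos: [0.5607, 0.1273, 0.2377]
tcp_rot: [180.0, -0.0, -100.2]
wrist_force: [0.1, 0.7, -0.3]
opening: 0.0852
grasp_force: 0.0
```

Call:
play_rows([
  {"grip": 0, "linear": [0, 0, 0], "delta_rot": [0, 0, 0]},
  {"grip": 0, "linear": [0, 0, 0], "delta_rot": [0, 0, 0]},
  {"grip": 0, "linear": [0, 0, 0], "delta_rot": [0, 0, 0]},
])

```text
time: 24.05
ee_pos: [0.561, 0.1274, 0.2358]
tcp_rot: [179.9, -0.0, -100.2]
wrist_force: [0.8, -0.3, -0.6]
opening: 0.0858
grasp_force: 0.0
```

```bash
python3 ring.py w6.png
```

```text
[ 12.8   8.7  14.6  96.   -0.  -67. ] [0.5607 0.1274 0.2354] [ 1.7990e+02 -5.0000e-02 -1.0017e+02] 24.1
tin 2907 [0.51792099 0.00356235 0.1000977 ] [0.57153099 0.05823362 0.10727376] ((0.5459855198860168, 0.03118663653731346), 0.028187472373247147)
nest ((0.5448397397994995, 0.03212926536798477), 0.03601578250527382)
ring 550 0.13240062726943544 ((0.5614426732063293, 0.12491106986999512), (0.030027806758880615, 0.017872752621769905), 79.30387115478516)
ring 767 0.13240062726943544 ((0.5615249276161194, 0.12538886070251465), (0.041841138154268265, 0.017993705347180367), 79.68218994140625)
ring 899 0.13240062726943544 ((0.561504065990448, 0.1252862513065338), (0.049513861536979675, 0.018032552674412727), 79.8058853149414)
0.6 [323.2, 193.0] [[0.5596386  0.12448349 0.118     ]]
```

View pics/w6.png

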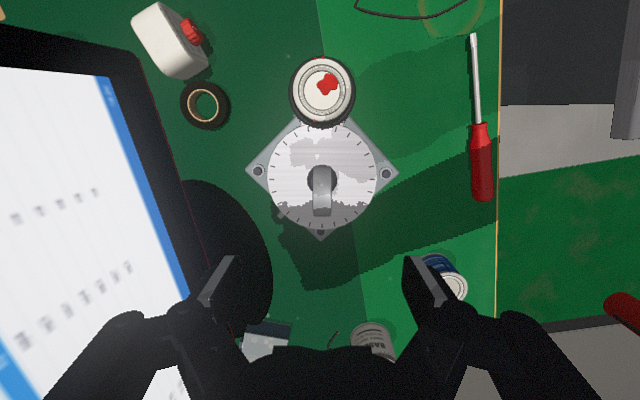

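The table is turned about 46° (0.80 rad) with the ring at its home height (top 0.132 m, same as before the turn). The tin, at pixel (322, 90), sits centred in the nest.

```bash
python3 -c "
from workcell import bot
print(bot.job_done())"
```

```text
the job is handed in; nothing more can be done
None
```

The smallest tin is seated in the nest, and the table is in its next notch at about 0.80 rad with the pin home by ring height and the gripper clear; I handed the job in at about 24 s, and no verdict came back.

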